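# Close the sliding bookend on the chess case

### The arm

A 6-joint arm with a two-finger parallel gripper is mounted at the origin on the work surface. World frame = base frame: x ahead of the robot, y to its left, z up, the work surface at z = 0. Lengths are in m, angles in rad, forces in N, time in s.
With the tool pointing down it reaches from about 0.325 to 0.85 m from the base axis. Payload 15.5 kg.
Tool frame: the origin (TCP) lies midway between the tips of the shut fingers; the grasp point (between the pads) lies 19 mm behind it; z points along the fingers, y is the line along which they close (so a half turn about z gives the same grasp; the last joint's range is limited). The gripper opens to 91 mm and grips with 3 to 60 N. Pads are 32 mm wide; open, the fingers measure 118 mm over their backs; the gripper's body (76 mm by 178 mm) begins 60 mm behind the grasp point.
Start: joints at [1.151, 0.494, 1.345, -0, 1.302, -0.096], TCP at [0.199, 0.593, 0.214] pointing down, gripper open.
Joint ranges: [-2.91, 2.91], [-0.82, 2.16], [0.22, 2.67], [-1.22, 4.37], [0.12, 2.79], [-3.08, 3.08]. Speed limits (rad/s): [1.89, 1.89, 2.57, 3.01, 3.01, 3.01].

### API

Orientations are given as [roll, pitch, yaw] about the fixed x, y, z axes, in that order (R = Rz(yaw) Ry(pitch) Rx(roll)).
In Python, from cell import bot, vision gives the robot as it stands.
- The arm moves only by the shell command python3 -m inch 'ROWS' [FORCE]. ROWS is JSON, a list of rows, each an object with "claw": the finger opening in m, from 0 to 0.0912; "travel": the shift along the tool's x, y, z in m, a list of three; "delta_rot": the turn, a rotation vector about the tool's x, y, z in degrees, a list of three. A call has 1 to 5 rows; each row is the pose to reach, as a shift and turn from the pose commanded when the call began, along the tool's axes at that moment; what a row does not reach only later rows make up. A row lasts 1/8 s, in which the tool goes at most 62.5 mm and 10.7 degrees, less where a joint would pass 70% of its speed; a pose out of reach is approached as far as the arm can. A call with a gripper value outside its range is refused whole. The fingers move at their own pace and stop on an object; FORCE is the grip in N (left out, the last holds). Time passes only in rows, so rows that repeat a pose let the fingers close. It gives the time, the measured TCP pose, the force, the opening and the grip force at its end, in the units of the state.
- bot.read_state(): the state, without advancing time (a new reading comes with each control period).
- vision.read_camera(name): name is "scene" or "top" or "wrist"; returns (picture, depth): 480x640x3 uint8, red, green, blue; 480x640 float32, m along the optical axis (not along the pixel's ray), 0 where there is no reading.
- vision.camera_info(name): a dict with "mtx" (3x3 intrinsics, pixels), "R" (3x3) and "t" (3): a world point X has camera coordinates R X + t. Camera axes: x right, y down, z forward; pixel columns grow to the right and rows downward; lengths in m; the calibration is good to about 2 mm. A picture is of the moment at which its call begins: read the wrist's pose just before it. camera_info takes no time and is no camera call; for the wrist camera it gives the pose at the moment of the call.
- bot.job_done(): hands the job in; it is judged then, once.
Trained networks look in the newest picture that a camera, given by its name, has taken for a name from the list of things; names that differ only in an ending like _2 or _b are one class to them, and where a whole thing is asked for, a point or a joint stands for the part that bears it (a point fixed in the world has none). Each returns a list of dicts, best first, with "p" (0 to 1); they miss things now and then, are a little off and sometimes report something else, mostly with a low value. They report only what shows in the picture. A call takes as long as a camera call. They do not tell look-alikes from the thing itself.
- vision.spot_in(query, camera): "xy" ([column, row] in pixels, amid what is visible of it).
- vision.mark_of(query, camera): "xy" ([column, row] in pixels: a listed point, or the origin of a listed thing).
The state is a dict: "time": time; "joints": joint angles; "joint_vel": joint speeds; "effort": joint torques, N m; "eef_pos": TCP position; "tcp_rot": TCP orientation; "wrist_force": force on the tool from outside, world axes, zero at the start; "torque": the same for the moment, N m; "width": finger opening in m; "grip_force": force on a finger pad.
Only numpy, scipy, OpenCV 4.12 (cv2) and the standard library are available. Lean on these libraries where they do the work, as an engineer would, in place of code of your own. Each camera call takes 0.05 s, during which the arm holds its last target. There are 200 camera calls.

### The job

Lift the release bar of the sliding bookend and, holding it up, slide the bookend along its rail so that it gently pushes the chess case until the case stands against the rest's fixed end. Then let the bar down and make sure it has really dropped into the notch nearest the case, so that the bookend is locked with less than one notch of play, and let go. Do not shove the case hard, do not force the bar sideways against the notches, and leave the other things on the sill alone.

Things in the scene. Friction and masses are not known exactly. Their poses are not given: they have to be found in the camera images.
- rest: Book rest, fixed on the sill: wooden board 200 mm wide (x), 12 mm thick, from y = -200 to +135 mm. Origin on the sill under the board, z up; +y is the sliding direction, towards the fixed end: an upright wooden plate 190 mm wide, inner face at y = +120 mm, top 112 mm above the sill.
- rail (a point): Point on the rest at x = 0, y = -80, z = 20 mm: top of the notched rail, 46 mm wide, along the board's middle. From the rear: parking slot 52 mm long, plain land 36 mm, five notches 16 mm apart, each 7.5 mm long, 8 mm deep, upright sides. The notched rail's place along y varies by up to 12 mm between starts, unmeasured (this point does not follow it): feel for the notches.
- bookend: Sliding bookend. Origin mid-width on the front face of its wooden panel, at sill level; axes as rest. Panel 160 mm wide, 10 thick, 14 to 92 above the sill; behind it (-y) a steel frame reaches back 128 mm, top 40 mm above the sill. Slides with 2 N friction from y = -60 to +90 mm (+78: case tight on the fixed end); locked while the bar's tongue is down in the slot or a notch.
- release_bar: Steel release bar on the bookend: cross bar 70 mm long (x), 14 mm thick (y), 22 mm high, pinched from above, fingers closing along y. Origin mid cross bar, 80 mm behind the panel's face, 85 mm above the sill when down; axes as rest. Its tongue, 34 mm wide, 5 mm thick (y), drops into slot or notch. 34 mm free below the cross bar.
- catch (a joint): Height of the release bar in m above its lowest place: 0 = fully down in the slot or a notch, 0.008 = its tongue rides on a land, 0.016 = upper stop. A spring presses it down, 4 N at 0 and 7 N at the top. The bar and rail are light work: sideways pushes on a caught bar, like those on the case, should stay around 10 N.
- case: The folded wooden chess case, loose, about 0.45 kg, on edge between bookend and fixed end: 190 mm long (x), 42 mm thick (y), 95 mm high. Origin in the middle of its underside; axes about as rest. Its brass hook latch is on top. Standing against the fixed end its origin is at y = +99 mm of rest.
- pencil_cup: Bystander: blue plastic pencil cup, 76 mm across, 100 mm high, loose. Origin at the centre of its underside.
- pawn_a: Bystander: ebony chess pawn, 32 mm across, 51 mm high, loose. Origin at the centre of its underside.
- pawn_b: Bystander: a second pawn, the same.
- acrylic_lid_handle (a point): Bystander: the knob on the half open lid of the clear acrylic box (120 x 160 x 50 mm, fixed); the lid stands up to about 160 mm above the sill.
Mind the look-alikes: they are no part of the job. Several things have the shape of the case; the one meant has the colours described above.

How it is judged:
On the way, in this order (a step that is already met when the one before it is completed fails the run):
1. the case is pushed home against the fixed end (within 4 mm) (y of case in the frame of rest above 0.095 m), for 0.1 s.
2. the release bar drops into the notch nearest the case (less than one notch, 16 mm, of play) (value of joint catch below 0.003 m and y of bookend in the frame of rest above 0.062 m), for 0.2 s.
At the end, for the whole second after the job is handed in: The release bar is fully down in a notch (catch under 3 mm) with less than 16 mm of play (bookend beyond y = 62 mm of rest), the case stands upright on the board, square (within 0.08 rad) and within 4 mm of the fixed end, and all is at rest (all of step 2 and y of case in the frame of rest above 0.095 m and angle between case's own z axis and vertical below 0.1 rad and angle between the y axis of case and the y axis of rest, either way round below 0.08 rad and z of case in the frame of rest below 0.016 m and linear speed of bookend below 0.01 m/s and linear speed of case below 0.02 m/s); the robot touches nothing.
It fails at once if the bookend presses the case with more than 20 N (contact force between bookend and case above 20 N).
It fails at once if the bar is forced against the rail with more than 16 N (contact force between release_bar and rest above 16 N).
It fails at once if the case is tipped over by more than 0.35 rad (angle between case's own z axis and vertical above 0.35 rad).
It fails at once if the case is pushed by the gripper instead of the bookend (contact force between the fingers and case above 2 N).
It fails at once if a bystander is moved by more than 15 mm (distance of any of pencil_cup, pawn_a, pawn_b, acrylic_lid_handle from where it was at the start of the episode above 0.015 m).
It also fails if it takes over 58 s, if anything falls off the work surface, if the arm or the gripper's body presses on something with over 40 N, if the wrist force passes 120 N, or if a joint passes its speed limit or range.

## Working session

There is one attempt and no reset: what is moved stays moved. The work goes in short steps, Python scripts to look and compute and a shell command to move; the robot and the scene stay as the last step left them, time stands still between calls to the robot, and variables do not carry over. Pictures are saved under pics/ and viewed, at most 10 in all, crops included, and the job is handed in when it is done.

```bash
ls; mkdir -p pics
cat > h.py <<'E'
from cell import bot, vision
import numpy as np, cv2
from scipy.spatial.transform import Rotation as Ro
def shot(c,f=None):
    im,d=vision.read_camera(c)
    if f: cv2.imwrite('pics/'+f,im[:,:,::-1])
    return im,d
def world(c,uv,depth):
    k=vision.camera_info(c); p=np.linalg.inv(k['mtx'])@[uv[0],uv[1],1]*depth
    return k['R'].T@(p-k['t'])
def ray(c,uv,k=None):
    k=k or vision.camera_info(c)
    return -k['R'].T@k['t'], k['R'].T@np.linalg.inv(k['mtx'])@[uv[0],uv[1],1]
def at_z(c,uv,z):
    o,r=ray(c,uv); return o+r*(z-o[2])/r[2]
def tri(rs):
    A=sum(np.eye(3)-np.outer(r,r)/(r@r) for o,r in rs); b=sum((np.eye(3)-np.outer(r,r)/(r@r))@o for o,r in rs)
    return np.linalg.solve(A,b)
E
python3 - <<'E'
from h import *
ims=[shot(c)[0] for c in('scene','top')]
cv2.imwrite('pics/s.png',ims[0][:,:,::-1]);cv2.imwrite('pics/t.png',ims[1][:,:,::-1])
for q in['rest','rail','bookend','release_bar','case','pencil_cup','pawn_a','acrylic_lid_handle']:
    for c in('scene','top'):
        print(q,c,[(np.round(r['xy']).astype(int).tolist(),round(r['p'],2)) for r in vision.mark_of(q,c)])
s=bot.read_state();print(s['time'],s['eef_pos'],s['tcp_rot'])
E
```

```text
pics
rest scene [([300, 291], 0.57)]
rest top [([348, 217], 0.57)]
rail scene [([267, 297], 0.81)]
rail top [([388, 208], 0.56)]
bookend scene [([281, 300], 0.59)]
bookend top [([373, 214], 0.72)]
release_bar scene [([242, 275], 0.59)]
release_bar top [([415, 195], 0.81)]
case scene [([477, 311], 0.93), ([364, 209], 0.84), ([451, 238], 0.77), ([340, 281], 0.56)]
case top [([240, 361], 0.72), ([151, 283], 0.71), ([300, 221], 0.61), ([176, 161], 0.58)]
pencil_cup scene [([392, 275], 0.79)]
pencil_cup top [([243, 230], 0.9)]
pawn_a scene [([312, 245], 0.58)]
pawn_a top [([324, 295], 0.66), ([286, 299], 0.52)]
acrylic_lid_handle scene [([120, 280], 0.63)]
acrylic_lid_handle top [([548, 174], 0.73)]
0.9 [0.19884428 0.59253923 0.2139435 ] [3.14153620e+00 4.53557555e-06 2.81780846e+00]
```

View pics/s.png

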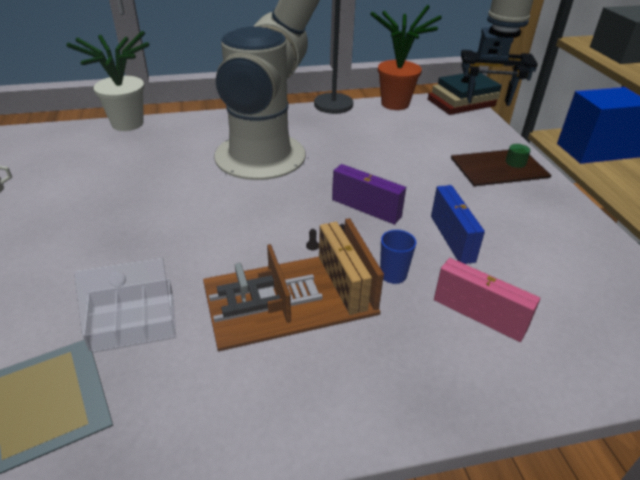

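View pics/t.png

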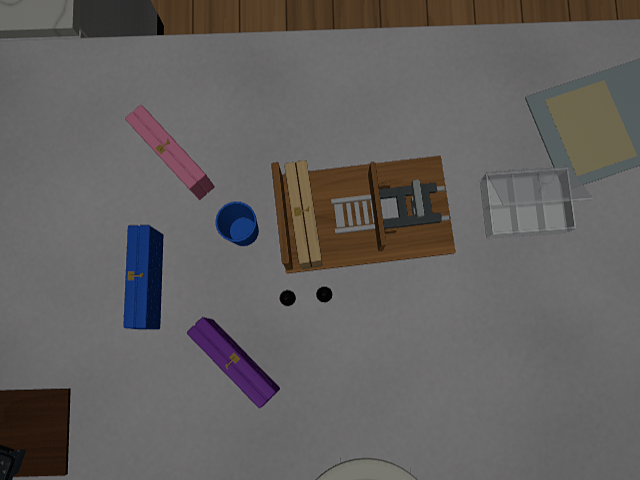

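The top view shows the things shaped like the case:
- pink at (165,150)
- blue at (145,275)
- purple at (233,360)
- wood-coloured, inside the rest, at (303,213), with a brass hook on top

The last one is the case. The release bar is the light cross bar at top (417,197) and scene (241,277). I'll check both in one close crop and measure.

Run:
```python
from h import *
t=cv2.imread('pics/t.png');s=cv2.imread('pics/s.png')
a=cv2.resize(t[145:285,260:470],None,fx=3.8,fy=3.8,interpolation=cv2.INTER_CUBIC)
cv2.imwrite('pics/c1.png',a[:600,:800])
b=cv2.resize(s[210:350,195:395],None,fx=4,fy=4,interpolation=cv2.INTER_CUBIC)
cv2.imwrite('pics/c2.png',b)
for n,uv in dict(br=(441,156),bl=(455,253),fl=(290,272)).items(): print(n,at_z('top',uv,.012).round(4))
for c in('scene','top'):
  k=vision.camera_info(c); print(c,(-k['R'].T@k['t']).round(3), k['mtx'][0,0])
```

```text
br [ 0.7157 -0.1769  0.012 ]
bl [ 0.5184 -0.1931  0.012 ]
fl [0.4903 0.1305 0.012 ]
scene [ 1.37  -0.14   0.795] 518.977308823996
top [0.344 0.052 1.199] 612.046442826405
```

View pics/c1.png

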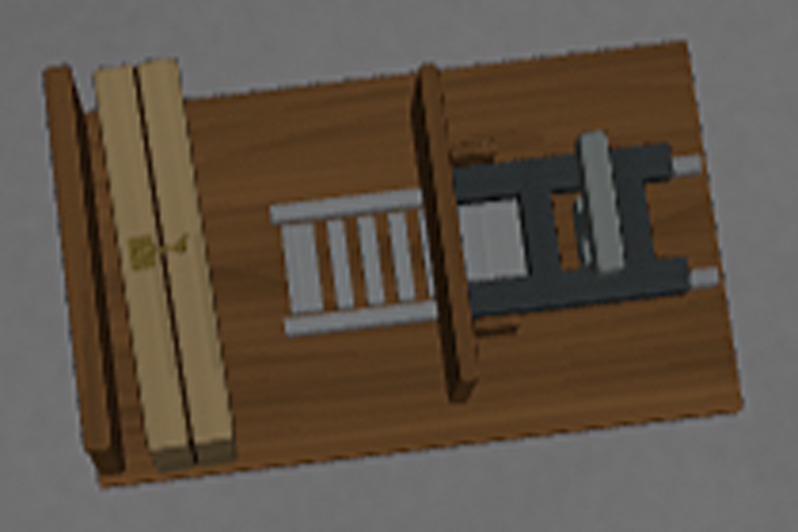

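View pics/c2.png

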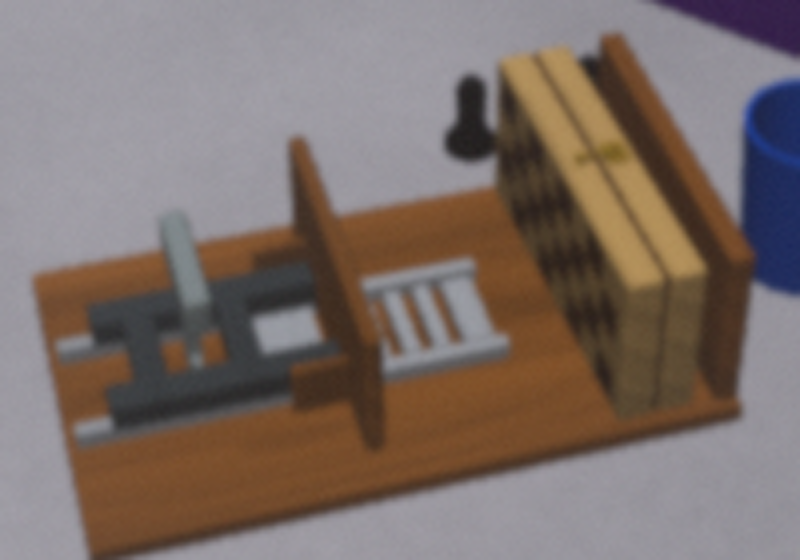

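The crops show the case with its chequered side and brass hook in the rest. Its gap to the fixed end is small. The bar's top runs about (593,135) to (610,268) in crop 1, and its top centre is at about (186,255) in crop 2. The panel is well behind the case. Next I'll triangulate the bar.

Run:
```python
from h import *
T=lambda u,v:(260+u/3.8,145+v/3.8); S=lambda u,v:(195+u/4,210+v/4)
top=T(602,198); 
for sc in((186,258),): 
  print('bar top',tri([ray('top',top),ray('scene',S(*sc))]).round(4))
e1=tri([ray('top',T(592,132)),ray('scene',S(173,213))]);e2=tri([ray('top',T(610,268)),ray('scene',S(197,305))]);print('ends',e1.round(4),e2.round(4))
yaw=.0846; 
bl=at_z('top',(455,253),.012);br=at_z('top',(441,156),.012)
ex=np.array([np.cos(yaw),np.sin(yaw)]);ey=np.array([-ex[1],ex[0]])
O=(bl[:2]+br[:2])/2+.2*ey;print('rest O',O.round(4))
loc=lambda p:np.array([(p[:2]-O)@ex,(p[:2]-O)@ey]).round(4)
P=tri([ray('top',top),ray('scene',S(186,258))]);print('bar local',loc(P))
print('panel top front', loc(at_z('top',T(432,70),.092)),loc(at_z('top',T(455,395),.092)))
print('case top corners',[loc(at_z('top',T(*q),.107)) for q in((95,70),(178,62),(155,455),(232,445))])
print('end inner',loc(at_z('top',T(72,68),.112)))
print('pawns',[at_z('top',q,.05).round(3) for q in((287,298),(324,294))])
print('slot-land',loc(at_z('top',T(520,240),.02)),'rail front end',loc(at_z('top',T(280,270),.02)))
im,d=shot('wrist')
s=bot.read_state();print(P-s['eef_pos'],s['joints'])
R=Ro.from_euler('xyz',s['tcp_rot']).as_matrix()
print('tool travel', R.T@(P+[0,0,.12]-s['eef_pos']))
```

```text
bar top [ 0.6126 -0.1137  0.095 ]
ends [ 0.6324 -0.1111  0.1412] [ 0.5899 -0.1167  0.0422]
rest O [0.6002 0.0143]
bar local [ 0.0016 -0.1286]
panel top front [ 0.0757 -0.0561] [-0.0863 -0.047 ]
case top corners [array([0.0902, 0.1082]), array([0.0895, 0.0676]), array([-0.1009,  0.0992]), array([-0.1003,  0.0624])]
end inner [0.0909 0.1189]
pawns [array([0.437, 0.135, 0.05 ]), array([0.442, 0.065, 0.05 ])]
slot-land [ 0.0013 -0.0975] rail front end [-0.0002  0.0278]
[ 0.41372568 -0.70624435 -0.11891565] [ 1.15150484e+00  4.93586203e-01  1.34547817e+00 -1.21700655e-05
  1.30251190e+00 -9.54889955e-02]
tool travel [-0.61693203 -0.53790787 -0.00108435]
```

```bash
python3 -m inch '[{"claw":0.05,"travel":[-0.062,-0.054,0],"delta_rot":[0,0,-8]},{"claw":0.05,"travel":[-0.1,-0.087,0],"delta_rot":[0,0,-16]},{"claw":0.05,"travel":[-0.14,-0.12,0],"delta_rot":[0,0,-23.4]},{"claw":0.05,"travel":[-0.18,-0.155,0],"delta_rot":[0,0,-23.4]},{"claw":0.05,"travel":[-0.22,-0.19,0],"delta_rot":[0,0,-23.4]}]'
cat > go.py <<'E'
import sys; from h import *
P=np.array([.6126,-.1137,.085]); yaw=.0846+np.pi
def rel(P):
    s=bot.read_state();R=Ro.from_euler('xyz',s['tcp_rot']);T=Ro.from_euler('xyz',[np.pi,0,yaw])
    print('t',round(s['time'],2),'tcp',s['eef_pos'].round(4),'F',np.round(s['wrist_force'],1),'w',round(s['width'],4),'travel',R.inv().apply(P-s['eef_pos']).round(4),'rot',(R.inv()*T).as_rotvec(degrees=True).round(2))
if __name__=='__main__': rel(P+[0,0,float(sys.argv[1])])
E
python3 go.py .12
```

```text
time: 1.58
eef_pos: [0.3477, 0.3409, 0.2141]
tcp_rot: [3.141, 0.001, -3.057]
wrist_force: [1.2, 0.8, 0.1]
width: 0.05
grip_force: 0.0
t 1.57 tcp [0.3477 0.3409 0.2141] F [1.2 0.8 0.1] w 0.05 travel [-0.2255 -0.4754  0.0091] rot [0.02 0.03 0.  ]
```

```bash
python3 -m inch '[{"claw":0.05,"travel":[-0.025,-0.054,0],"delta_rot":[0,0,0]},{"claw":0.05,"travel":[-0.05,-0.107,0],"delta_rot":[0,0,0]},{"claw":0.05,"travel":[-0.075,-0.16,0],"delta_rot":[0,0,0]},{"claw":0.05,"travel":[-0.1,-0.213,0],"delta_rot":[0,0,0]},{"claw":0.05,"travel":[-0.123,-0.26,0],"delta_rot":[0,0,0]}]' >/dev/null; python3 go.py .12
```

```text
t 2.2 tcp [0.4924 0.0917 0.2141] F [ 1.3  1.1 -0.6] w 0.0498 travel [-0.1025 -0.2148  0.0092] rot [-0.    0.03 -0.03]
```

```bash
python3 -m inch '[{"claw":0.05,"travel":[-0.028,-0.054,0],"delta_rot":[0,0,0]},{"claw":0.05,"travel":[-0.055,-0.107,0],"delta_rot":[0,0,0]},{"claw":0.05,"travel":[-0.08,-0.16,0],"delta_rot":[0,0,0]},{"claw":0.05,"travel":[-0.1025,-0.215,0],"delta_rot":[0,0,0]},{"claw":0.05,"travel":[-0.1025,-0.215,0],"delta_rot":[0,0,0]}]' >/dev/null; python3 go.py .12
python3 - <<'E'
from h import *
im,d=shot('wrist','w1.png')
print([(r['xy'],round(r['p'],2)) for r in vision.mark_of('release_bar','wrist')])
np.save('d1.npy',d)
k=vision.camera_info('wrist');print(-k['R'].T@k['t'],k['R'])
E
```

```text
t 2.83 tcp [ 0.6132 -0.1155  0.2135] F [0.7 0.9 0.1] w 0.05 travel [0.0004 0.0019 0.0085] rot [-0.05  0.04 -0.2 ]
[([322.0, 234.8], 0.92)]
[ 0.53130363 -0.11937709  0.38445695] [[-0.08289344  0.99655681  0.00178761]
 [ 0.95435974  0.07886678  0.28805819]
 [ 0.28692537  0.02558415 -0.95761124]]
```

View pics/w1.png

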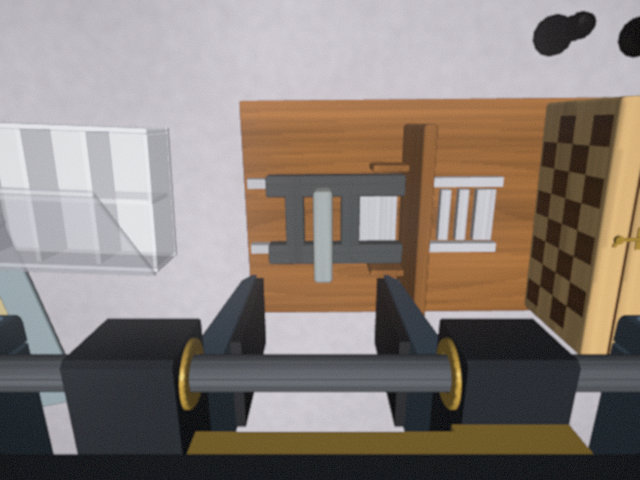

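The wrist view shows the bar at columns 314–332, rows 190–282, midway between the finger columns (about 262 and 378), and parallel to the pads. I'll refine it from the depth image and cross-check against the top-camera ray.

Run:
```python
from h import *
d=np.load('d1.npy')
m=d[200:275,317:329]; print(np.median(m),m.min(),m.max())
sub=d[186:290,305:340]; z=np.zeros(sub.shape)
pts=np.array([[u,v,*world('wrist',(u,v),d[v,u])] for v in range(180,295) for u in range(300,345) if d[v,u]>0])
q=pts[(pts[:,4]>.088)&(pts[:,4]<.105)]
print(len(q),q[:,2:].mean(0).round(4),np.median(q[:,4]))
c=q[:,2:4]; 
r=cv2.minAreaRect(c.astype(np.float32)); print(r)
a=np.linalg.svd(c-c.mean(0))[2][0] if len(c)<5000 else 0; print('long axis deg',np.degrees(np.arctan2(a[1],a[0])))
k=vision.camera_info('wrist')
print('tri',tri([ray('wrist',(323,236)),ray('top',(260+602/3.8,145+198/3.8))]).round(4))
```

```text
0.2990901 0.0 0.30899128Traceback (most recent call last):
  File "<stdin>", line 5, in <module>
  File "h.py", line 9, in world
    k=vision.camera_info(c); p=np.linalg.inv(k['mtx'])@[uv[0],uv[1],1]*depth
ValueError: time passes only in moves, steps and waits
```

```bash
cat >> h.py <<'E'
def cloud(c,d,u0,u1,v0,v1):
    k=vision.camera_info(c); v,u=np.mgrid[v0:v1,u0:u1]; z=d[v0:v1,u0:u1]
    p=np.linalg.inv(k['mtx'])@np.stack([u*z,v*z,z]).reshape(3,-1)
    return (k['R'].T@(p-k['t'][:,None])).T[z.ravel()>0]
E
python3 - <<'E'
from h import *
d=np.load('d1.npy')
p=cloud('wrist',d,300,345,180,295); q=p[(p[:,2]>.085)&(p[:,2]<.11)]
print(len(q),q.mean(0).round(4),np.median(q[:,2]))
print(cv2.minAreaRect(q[:,:2].astype(np.float32)))
print('tri',tri([ray('wrist',(323,236)),ray('top',(260+602/3.8,145+198/3.8))]).round(4))
E
```

```text
1732 [ 0.6099 -0.1106  0.0957] 0.09583778539228036
((0.6116596460342407, -0.11056774854660034), (0.0692046657204628, 0.01346485037356615), 5.025563716888428)
tri [ 0.6051 -0.1109  0.119 ]
```

```bash
python3 -m inch '[{"claw":0.05,"travel":[0.0014,0.004,0.04],"delta_rot":[0,0,0]},{"claw":0.05,"travel":[0.0014,0.004,0.08],"delta_rot":[0,0,0]},{"claw":0.05,"travel":[0.0014,0.004,0.12],"delta_rot":[0,0,0]},{"claw":0.05,"travel":[0.0014,0.004,0.145],"delta_rot":[0,0,0]},{"claw":0.05,"travel":[0.0014,0.004,0.145],"delta_rot":[0,0,0]}]' >/dev/null; python3 go.py 0
python3 - <<'E'
from h import *
shot('wrist','w2.png')
E
```

```text
t 3.55 tcp [ 0.6085 -0.1064  0.0677] F [-0.2 -0.8  0.8] w 0.05 travel [-0.0034 -0.0076 -0.0173] rot [ 0.08 -0.19  0.07]
```

View pics/w2.png

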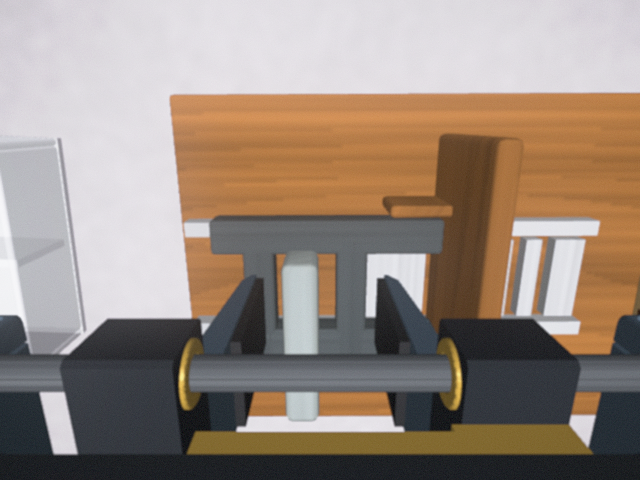

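The bar sits at column 301, against a finger midline of 320. That puts it about 7 mm to the −y side, so I'll re-centre, close, and lift.

```bash
python3 -m inch '[{"claw":0.05,"travel":[-0.003,-0.0072,0],"delta_rot":[0,0,0]},{"claw":0.05,"travel":[-0.003,-0.0072,0],"delta_rot":[0,0,0]},{"claw":0.03,"travel":[-0.003,-0.0072,0],"delta_rot":[0,0,0]},{"claw":0.02,"travel":[-0.003,-0.0072,0],"delta_rot":[0,0,0]},{"claw":0.02,"travel":[-0.003,-0.0072,0],"delta_rot":[0,0,0]}]' 20; python3 -m inch '[{"claw":0.008,"travel":[0,0,0],"delta_rot":[0,0,0]},{"claw":0.008,"travel":[0,0,0],"delta_rot":[0,0,0]},{"claw":0.008,"travel":[0,0,0],"delta_rot":[0,0,0]},{"claw":0.008,"travel":[0,0,0],"delta_rot":[0,0,0]}]' 20
```

```text
time: 4.22
eef_pos: [0.6136, -0.1149, 0.069]
tcp_rot: [3.142, -0.0, -3.057]
wrist_force: [-0.1, 0.1, 0.8]
width: 0.0232
grip_force: 0.0
time: 4.72
eef_pos: [0.6136, -0.1148, 0.0689]
tcp_rot: [3.141, -0.0, -3.057]
wrist_force: [-1.3, 1.7, -0.1]
width: 0.0139
grip_force: 20.0
```

```bash
python3 -m inch '[{"claw":0.008,"travel":[0,0,-0.004],"delta_rot":[0,0,0]},{"claw":0.008,"travel":[0,0,-0.008],"delta_rot":[0,0,0]},{"claw":0.008,"travel":[0,0,-0.012],"delta_rot":[0,0,0]},{"claw":0.008,"travel":[0,0,-0.012],"delta_rot":[0,0,0]},{"claw":0.008,"travel":[0,0,-0.012],"delta_rot":[0,0,0]}]' 25
```

```text
time: 5.35
eef_pos: [0.6136, -0.1149, 0.0809]
tcp_rot: [3.142, -0.0, -3.057]
wrist_force: [1.5, 2.2, -6.8]
width: 0.0139
grip_force: 25.0
```

```bash
python3 -m inch '[{"claw":0.008,"travel":[0,0.01,0],"delta_rot":[0,0,0]},{"claw":0.008,"travel":[0,0.022,0],"delta_rot":[0,0,0]},{"claw":0.008,"travel":[0,0.034,0],"delta_rot":[0,0,0]},{"claw":0.008,"travel":[0,0.046,0],"delta_rot":[0,0,0]},{"claw":0.008,"travel":[0,0.05,0],"delta_rot":[0,0,0]}]'
python3 -m inch '[{"claw":0.008,"travel":[0,0.01,0],"delta_rot":[0,0,0]},{"claw":0.008,"travel":[0,0.02,0],"delta_rot":[0,0,0]},{"claw":0.008,"travel":[0,0.03,0],"delta_rot":[0,0,0]},{"claw":0.008,"travel":[0,0.036,0],"delta_rot":[0,0,0]},{"claw":0.008,"travel":[0,0.04,0],"delta_rot":[0,0,0]}]'
python3 - <<'E'
from h import *
im,d=shot('top')
cv2.imwrite('pics/t2.png',cv2.resize(im[145:285,260:470,::-1],None,fx=3.8,fy=3.8,interpolation=cv2.INTER_CUBIC))
E
```

```text
time: 5.98
eef_pos: [0.6091, -0.0639, 0.0808]
tcp_rot: [3.141, -0.001, -3.056]
wrist_force: [-2.5, -2.8, -6.3]
width: 0.014
grip_force: 25.0
time: 6.6
eef_pos: [0.6055, -0.0246, 0.0808]
tcp_rot: [3.141, -0.001, -3.057]
wrist_force: [-4.8, -1.7, -6.4]
width: 0.0138
grip_force: 25.0
```

View pics/t2.png

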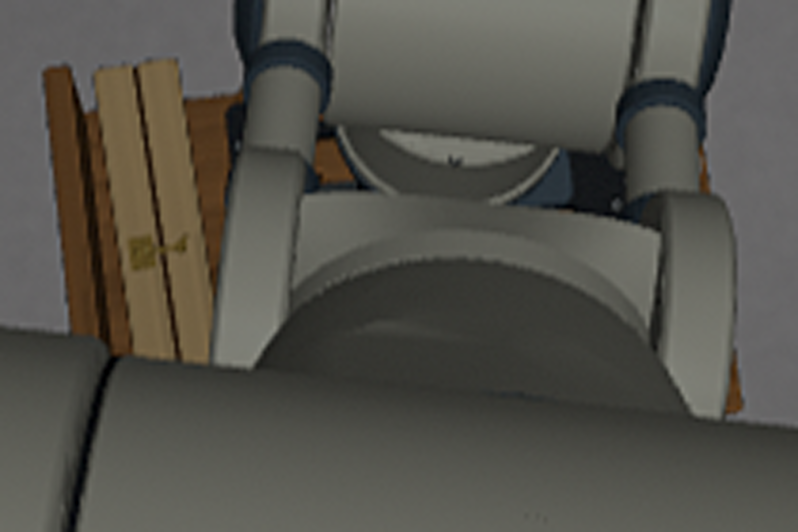

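The top view is blocked by the arm, and the case hasn't been touched yet. I'll continue in small steps and watch the force.

```bash
python3 -m inch '[{"claw":0.008,"travel":[0.0004,0.002,0],"delta_rot":[0,0,0]},{"claw":0.008,"travel":[0.0004,0.004,0],"delta_rot":[0,0,0]},{"claw":0.008,"travel":[0.0006,0.006,0],"delta_rot":[0,0,0]},{"claw":0.008,"travel":[0.0006,0.008,0],"delta_rot":[0,0,0]},{"claw":0.008,"travel":[0.0006,0.01,0],"delta_rot":[0,0,0]}]'
python3 -m inch '[{"claw":0.008,"travel":[0,0.0015,0],"delta_rot":[0,0,0]},{"claw":0.008,"travel":[0,0.003,0],"delta_rot":[0,0,0]},{"claw":0.008,"travel":[0,0.0045,0],"delta_rot":[0,0,0]},{"claw":0.008,"travel":[0,0.006,0],"delta_rot":[0,0,0]}]'
python3 - <<'E'
from h import *
im,d=shot('wrist','w3.png'); shot('scene','s3.png')
E
```

```text
time: 7.28
eef_pos: [0.6047, -0.0152, 0.0809]
tcp_rot: [-3.142, 0.0, -3.057]
wrist_force: [-3.2, -2.7, -6.7]
width: 0.0138
grip_force: 25.0
time: 7.78
eef_pos: [0.6041, -0.0093, 0.0809]
tcp_rot: [-3.142, 0.0, -3.057]
wrist_force: [-3.2, -3.3, -7.0]
width: 0.014
grip_force: 25.0
```

View pics/w3.png

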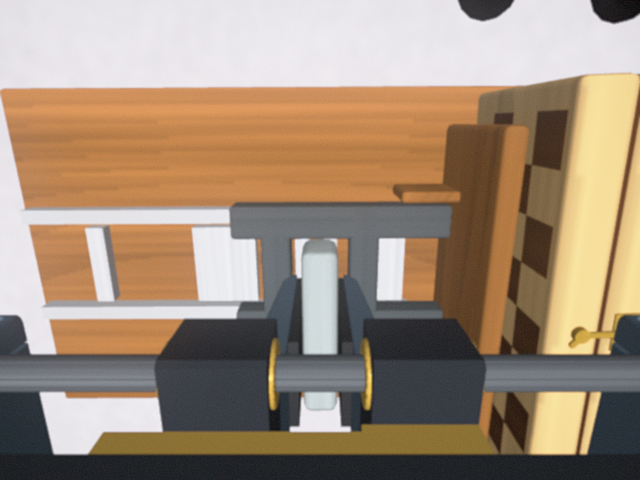

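The wrist view shows the panel (front edge about column 520) almost touching the case, so I'll keep pushing gently.

```bash
python3 -m inch '[{"claw":0.008,"travel":[0.0002,0.0015,0],"delta_rot":[0,0,0]},{"claw":0.008,"travel":[0.0002,0.003,0],"delta_rot":[0,0,0]},{"claw":0.008,"travel":[0.0002,0.0045,0],"delta_rot":[0,0,0]},{"claw":0.008,"travel":[0.0004,0.006,0],"delta_rot":[0,0,0]},{"claw":0.008,"travel":[0.0004,0.0075,0],"delta_rot":[0,0,0]}]'
python3 -m inch '[{"claw":0.008,"travel":[0,0.0015,0],"delta_rot":[0,0,0]},{"claw":0.008,"travel":[0,0.003,0],"delta_rot":[0,0,0]},{"claw":0.008,"travel":[0,0.0045,0],"delta_rot":[0,0,0]},{"claw":0.008,"travel":[0,0.006,0],"delta_rot":[0,0,0]}]'
```

```text
time: 8.5
eef_pos: [0.6034, -0.0019, 0.081]
tcp_rot: [-3.141, 0.001, -3.057]
wrist_force: [0.9, -3.2, -7.0]
width: 0.0139
grip_force: 25.0
time: 9.0
eef_pos: [0.6029, 0.004, 0.081]
tcp_rot: [-3.141, 0.001, -3.057]
wrist_force: [3.0, -4.0, -6.5]
width: 0.014
grip_force: 25.0
```

```bash
python3 -m inch '[{"claw":0.008,"travel":[-0.0003,0.001,0],"delta_rot":[0,0,0]},{"claw":0.008,"travel":[-0.0003,0.002,0],"delta_rot":[0,0,0]},{"claw":0.008,"travel":[-0.0003,0.003,0],"delta_rot":[0,0,0]},{"claw":0.008,"travel":[-0.0003,0.004,0],"delta_rot":[0,0,0]},{"claw":0.008,"travel":[-0.0003,0.004,0],"delta_rot":[0,0,0]}]'
python3 -m inch '[{"claw":0.008,"travel":[0,0.0005,0],"delta_rot":[0,0,0]},{"claw":0.008,"travel":[0,0.001,0],"delta_rot":[0,0,0]}]'
```

```text
time: 9.62
eef_pos: [0.6025, 0.0083, 0.0809]
tcp_rot: [3.141, -0.0, -3.057]
wrist_force: [2.9, -2.0, -7.1]
width: 0.014
grip_force: 25.0
time: 9.88
eef_pos: [0.6024, 0.0091, 0.0809]
tcp_rot: [-3.142, -0.0, -3.057]
wrist_force: [2.9, -3.7, -7.3]
width: 0.0138
grip_force: 25.0
```

```bash
for i in 1; do python3 -m inch '[{"claw":0.008,"travel":[0,0.0005,0],"delta_rot":[0,0,0]},{"claw":0.008,"travel":[0,0.001,0],"delta_rot":[0,0,0]}]' | grep -E "eef|wrist"; done
python3 -m inch '[{"claw":0.008,"travel":[0,0.0005,0],"delta_rot":[0,0,0]},{"claw":0.008,"travel":[0,0.001,0],"delta_rot":[0,0,0]}]' | grep -E "eef|wrist"
python3 - <<'E'
from h import *
im,d=shot('scene')
cv2.imwrite('pics/s4.png',cv2.resize(im[190:340,250:410,::-1],None,fx=4,fy=4,interpolation=cv2.INTER_CUBIC))
E
```

```text
eef_pos: [0.6023, 0.0101, 0.0809]
wrist_force: [2.1, -3.9, -6.8]
eef_pos: [0.6022, 0.0111, 0.0809]
wrist_force: [1.4, -3.6, -7.3]
```

View pics/s4.png

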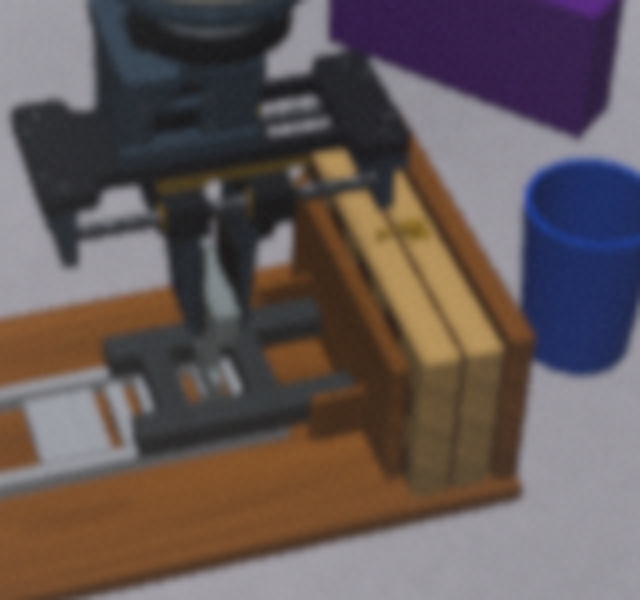

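The case is nearly home, with a gap of a few mm near crop (500,350). I'll continue in half-millimetre steps until the force rises.

```bash
python3 -m inch '[{"claw":0.008,"travel":[0,0.0005,0],"delta_rot":[0,0,0]},{"claw":0.008,"travel":[0,0.001,0],"delta_rot":[0,0,0]}]' | grep -E "eef|wrist"
python3 -m inch '[{"claw":0.008,"travel":[0,0.0005,0],"delta_rot":[0,0,0]},{"claw":0.008,"travel":[0,0.001,0],"delta_rot":[0,0,0]}]' | grep -E "eef|wrist"
```

```text
eef_pos: [0.6021, 0.0121, 0.0809]
wrist_force: [0.8, -4.2, -6.5]
eef_pos: [0.6021, 0.013, 0.0809]
wrist_force: [1.5, -8.6, -6.4]
```

```bash
python3 -m inch '[{"claw":0.008,"travel":[0,0.0003,0],"delta_rot":[0,0,0]},{"claw":0.008,"travel":[0,0.0003,0],"delta_rot":[0,0,0]}]' | grep -E "eef|wrist"
```

```text
eef_pos: [0.6021, 0.013, 0.0809]
wrist_force: [0.4, -7.6, -6.1]
```

Forward motion has stopped and the force has risen, so the case is home. Next I'll relax the push, lower the bar to just above land height, and slacken the fingers so the spring alone presses the tongue.

```bash
python3 -m inch '[{"claw":0.008,"travel":[0,-0.0006,0],"delta_rot":[0,0,0]},{"claw":0.008,"travel":[0,-0.0006,0.0015],"delta_rot":[0,0,0]},{"claw":0.008,"travel":[0,-0.0006,0.003],"delta_rot":[0,0,0]},{"claw":0.008,"travel":[0,-0.0006,0.003],"delta_rot":[0,0,0]}]' | grep -E "eef|wrist"
python3 -m inch '[{"claw":0.018,"travel":[0,0,0],"delta_rot":[0,0,0]},{"claw":0.018,"travel":[0,0,0],"delta_rot":[0,0,0]},{"claw":0.018,"travel":[0,0,0],"delta_rot":[0,0,0]}]'
cat > ht.py <<'E'
from h import *
d=shot('wrist')[1]; p=cloud('wrist',d,290,350,225,345)
R=bot.read_state()
q=p[(p[:,2]>.075)&(p[:,2]<.125)]
print('bar top: n',len(q),'median z',np.median(q[:,2]).round(4),'hist',np.histogram(q[:,2],bins=np.arange(.08,.125,.004))[0], 'y',np.median(q[:,1]).round(4), 't',R['time'],R['eef_pos'].round(4),np.round(R['wrist_force'],1),R['width'])
E
python3 ht.py
```

```text
eef_pos: [0.6021, 0.0129, 0.0778]
wrist_force: [1.9, -0.1, -6.8]
time: 12.05
eef_pos: [0.6023, 0.0128, 0.0782]
tcp_rot: [-3.142, 0.0, -3.057]
wrist_force: [0.2, -0.0, 0.4]
width: 0.0182
grip_force: 0.0
bar top: n 4966 median z 0.103 hist [ 120  197  208  217  237 3070  502   89   87   96   67] y 0.0108 t 12.1 [0.6022 0.0128 0.0781] [ 0.8 -0.6  0.6] 0.018077217154711417
```

The bar top is at 0.103, about 7.5 mm above its lowest place, so it is riding on a land. I'll draw back gently.

```bash
python3 -m inch '[{"claw":0.018,"travel":[0,-0.001,0],"delta_rot":[0,0,0]},{"claw":0.018,"travel":[0,-0.002,0],"delta_rot":[0,0,0]},{"claw":0.018,"travel":[0,-0.0025,0],"delta_rot":[0,0,0]},{"claw":0.018,"travel":[0,-0.003,0],"delta_rot":[0,0,0]},{"claw":0.018,"travel":[0,-0.0035,0],"delta_rot":[0,0,0]}]' | grep -E "eef|wrist"; python3 ht.py
python3 -m inch '[{"claw":0.018,"travel":[0,-0.0005,0],"delta_rot":[0,0,0]},{"claw":0.018,"travel":[0,-0.001,0],"delta_rot":[0,0,0]}]' | grep -E "eef|wrist"; python3 ht.py
```

```text
eef_pos: [0.6024, 0.0098, 0.0779]
wrist_force: [0.5, 5.9, 0.8]
bar top: n 4759 median z 0.1031 hist [  90  153  199  172  205 2972  569   92   82   95   74] y 0.0093 t 12.775 [0.6024 0.0098 0.0779] [-0.6  6.4  1.1] 0.017748665713164462
eef_pos: [0.6025, 0.0088, 0.078]
wrist_force: [0.1, 6.3, 1.1]
bar top: n 4761 median z 0.1031 hist [  94  160  180  179  209 2993  547   95   82   94   71] y 0.0083 t 13.075 [0.6025 0.0088 0.0779] [-0.4  5.4  1.5] 0.017981876740425003
```

```bash
python3 -m inch '[{"claw":0.018,"travel":[0,-0.0005,0],"delta_rot":[0,0,0]},{"claw":0.018,"travel":[0,-0.001,0],"delta_rot":[0,0,0]}]' | grep -E "wrist"; python3 ht.py
python3 -m inch '[{"claw":0.018,"travel":[0,-0.0005,0],"delta_rot":[0,0,0]},{"claw":0.018,"travel":[0,-0.001,0],"delta_rot":[0,0,0]}]' | grep -E "wrist"; python3 ht.py
```

```text
wrist_force: [-1.1, 5.7, 1.9]
bar top: n 4770 median z 0.1031 hist [  93  152  185  182  218 2983  558   92   81   92   75] y 0.0073 t 13.375 [0.6026 0.0078 0.078 ] [-0.6  5.6  1.2] 0.018085720009627645
wrist_force: [0.4, 5.6, -0.0]
bar top: n 4764 median z 0.1031 hist [  96  153  187  182  218 2980  551   95   82   97   62] y 0.0063 t 13.675 [0.6027 0.0068 0.0779] [0.3 5.8 1.6] 0.017830387955206566
```

```bash
python3 -m inch '[{"claw":0.018,"travel":[0,-0.0005,0],"delta_rot":[0,0,0]},{"claw":0.018,"travel":[0,-0.001,0],"delta_rot":[0,0,0]}]' | grep -E "wrist"; python3 ht.py
python3 -m inch '[{"claw":0.018,"travel":[0,-0.0005,0],"delta_rot":[0,0,0]},{"claw":0.018,"travel":[0,-0.001,0],"delta_rot":[0,0,0]}]' | grep -E "wrist"; python3 ht.py
```

```text
wrist_force: [0.0, 5.4, 1.2]
bar top: n 4771 median z 0.1031 hist [  88  161  187  187  202 3041  498  101   79   90   72] y 0.0053 t 13.975 [0.6028 0.0057 0.0779] [ 0.   5.1 -0.1] 0.018186005928005396
wrist_force: [-0.2, 5.7, -0.7]
bar top: n 4777 median z 0.103 hist [  96  161  188  169  226 3066  467   97   82   96   73] y 0.0042 t 14.275 [0.6029 0.0047 0.0779] [0.7 6.4 0.5] 0.018166349098719198
```

```bash
python3 -m inch '[{"claw":0.018,"travel":[0,-0.0005,0],"delta_rot":[0,0,0]},{"claw":0.018,"travel":[0,-0.001,0],"delta_rot":[0,0,0]}]' | grep -E "wrist"; python3 ht.py
python3 -m inch '[{"claw":0.018,"travel":[0,-0.0005,0],"delta_rot":[0,0,0]}]' | grep -E "wrist"; python3 ht.py
```

```text
wrist_force: [-0.5, 1.8, -1.0]
bar top: n 4783 median z 0.1022 hist [  98  167  182  185  312 3301  139   97   76   95   70] y 0.003 t 14.575 [0.6028 0.0034 0.0778] [ 0.6  2.5 -0.7] 0.017737087276900505
wrist_force: [0.2, 2.3, -0.8]
bar top: n 4832 median z 0.0957 hist [ 174  166  210 2207 1405   95  116   94   83   91   72] y 0.0025 t 14.75 [0.6029 0.0027 0.0779] [ 0.4  1.1 -1.4] 0.01819787763391946
```

The bar top fell from 0.103 to 0.0957, its fully-down height, with the bookend about 8 mm back from tight. I'll open and withdraw.

```bash
python3 -m inch '[{"claw":0.03,"travel":[0,0.001,0],"delta_rot":[0,0,0]},{"claw":0.045,"travel":[0,0.001,0],"delta_rot":[0,0,0]},{"claw":0.045,"travel":[0,0.001,0],"delta_rot":[0,0,0]},{"claw":0.045,"travel":[0,0.001,0],"delta_rot":[0,0,0]},{"claw":0.045,"travel":[0,0.001,0],"delta_rot":[0,0,0]}]' | grep -E "width|wrist"
python3 -m inch '[{"claw":0.045,"travel":[0,0,-0.02],"delta_rot":[0,0,0]},{"claw":0.045,"travel":[0,0,-0.06],"delta_rot":[0,0,0]},{"claw":0.045,"travel":[0,0,-0.11],"delta_rot":[0,0,0]},{"claw":0.045,"travel":[0,0,-0.15],"delta_rot":[0,0,0]},{"claw":0.045,"travel":[0,0,-0.15],"delta_rot":[0,0,0]}]' | grep -E "eef|wrist"
python3 -m inch '[{"claw":0.045,"travel":[0,-0.05,0],"delta_rot":[0,0,0]},{"claw":0.045,"travel":[0,-0.1,0],"delta_rot":[0,0,0]},{"claw":0.045,"travel":[0,-0.15,0],"delta_rot":[0,0,0]},{"claw":0.045,"travel":[0,-0.2,0],"delta_rot":[0,0,0]},{"claw":0.045,"travel":[0,-0.25,0],"delta_rot":[0,0,0]}]' | grep -E "time|eef"
python3 - <<'E'
from h import *
im,d=shot('top')
cv2.imwrite('pics/t5.png',cv2.resize(im[145:315,215:470,::-1],None,fx=3.1,fy=3.1,interpolation=cv2.INTER_CUBIC))
p=cloud('top',d,395,440,0,1) if 0 else cloud('top',d,260,470,145,290)
yaw=.086;ex=np.array([np.cos(yaw),np.sin(yaw)]);ey=np.array([-ex[1],ex[0]]);O=np.array([.6002,.0143])
l=np.c_[(p[:,:2]-O)@ex,(p[:,:2]-O)@ey,p[:,2]]
b=l[(abs(l[:,0])<.03)&(l[:,1]>-.04)&(l[:,1]<.02)&(l[:,2]>.08)&(l[:,2]<.13)]
print('bar',len(b),np.median(b,0).round(4) if len(b) else 0)
E
```

```text
wrist_force: [-0.7, -0.0, 0.2]
width: 0.045
eef_pos: [0.6045, 0.0037, 0.2311]
wrist_force: [-0.0, 1.1, -0.3]
time: 16.62
eef_pos: [0.6236, -0.2468, 0.2267]
bar 147 [ 0.0124 -0.0102  0.0951]
```

View pics/t5.png

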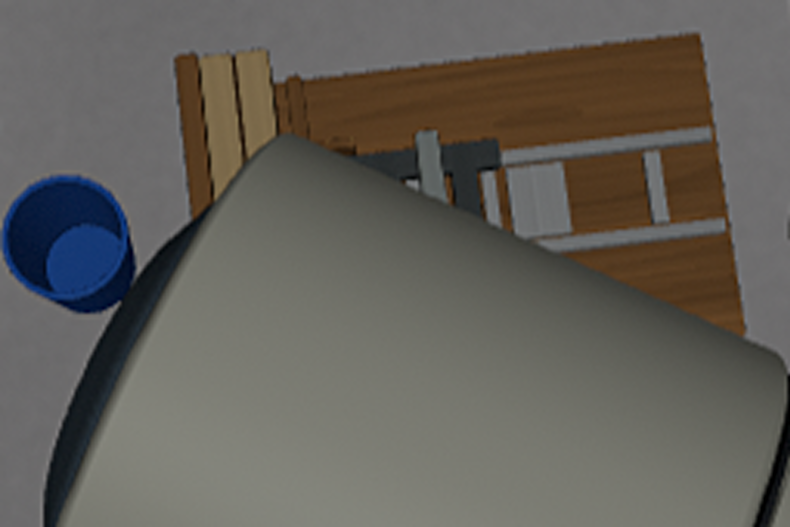

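The top view shows the case flush against the end plate, around (200–270, 60). The bar is down at y = −10 mm, height 0.095, so the bookend is at about +70 mm with 8 mm of play. The robot is clear of everything.

```bash
python3 -m inch '[{"claw":0.045,"travel":[0,0,0],"delta_rot":[0,0,0]},{"claw":0.045,"travel":[0,0,0],"delta_rot":[0,0,0]},{"claw":0.045,"travel":[0,0,0],"delta_rot":[0,0,0]}]' | grep time; python3 -c "from cell import bot; print(bot.job_done())"
```

```text
time: 17.05
the job is handed in; nothing more can be done
None
```

I handed in the job at 17 s: the case stands against the fixed end, and the bar is down in a notch with about 8 mm of play; the hand-in returned no verdict.

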